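# Meter two mints from the desk dispenser

### The job

Stand the catch cup on the desk under the spout of the mint dispenser, then draw the dispenser's slide gate out just far enough that exactly two mints drop into the cup, and push the gate fully home again. Leave the cup standing under the spout and the other two mints in their cells; do not touch the mints with the gripper, and do not disturb the mug, the rubber stamp or the glue stick.

Things in the scene. Friction and masses are not known exactly. Their poses are not given: they have to be found in the camera images.
- hopper: Mint dispenser, fixed: wooden stand 62 x 162 mm, 158 high, aluminium chute at its front. Origin on the desk under the middle of a row of six open cells (see cell1); x to its back, y to its left along the row, z up; front (-x) faces the robot. Chute and spout reach forward to x = -99 mm; spout 63 mm wide, z 56 to 98 mm. The space under the chute is free, over 55 mm high, back to x = -22 mm.
- cell1 (a point): Top centre of cell 1, at dispenser y = +57.5 mm, height 158 mm. Cells are 20 mm square, 24 mm deep, 23 mm apart: cell k (1 to 6) is centred at dispenser x = 0, y = 57.5 - 23 (k - 1) mm. Four cells hold one mint each, two are empty and plugged; which is which varies. The slide gate is the cells' floor; a mint released from any cell runs down the chute to the spout.
- spout (a point): Centre of the spout's opening underneath (opening 29 x 57 mm), 83 mm in front of the dispenser's origin, 56 mm above the desk. Mints drop from it straight down.
- gate (a joint): How far the slide gate is drawn out, m: 0 = home against its stop, 0.14 = fully out. It slides toward the dispenser's -y, stays where left, takes about 2 N. It uncovers the cells in turn from cell 1: the mint in cell k drops when it is 15 to 21 mm + 23 (k - 1) mm out; 7.5 + 23 k mm is past cell k and short of cell k + 1. Starts 0 to 8 mm out.
- gate_grip (a point): Grip point of the gate: on the axis of the black upright post, 14 x 14 mm, sides along the dispenser's x and y, at the gate's outer (-y) end, 15 mm below its top. The post spans 133 to 178 mm above the desk. With the gate home its axis is 130 mm from the dispenser's origin, 49 mm beyond the stand's end. Moves with the gate.
- cup: Loose catch cup, an open square aluminium tray 80 x 80 x 36 mm, walls and floor 4 mm, about 0.16 kg. Origin under the centre of the tray, z up. A black upright grip post stands on its -x side, held to the wall by a short bar.
- cup_grip (a point): Point to grip on the cup: on the axis of its black square post, 14 x 14 mm with sides along the cup's x and y, 75 mm from the tray's centre toward the cup's -x, 66 mm above its underside; the post stands from 27 to 83 mm above the underside.
- mug: Blue mug, 82 mm across and 91 mm high, loose bystander; origin under it.
- rubber_stamp: Wooden rubber stamp, 28 x 52 x 74 mm, standing, loose bystander; origin under it.
- glue_stick: Glue stick, 28 mm across and 92 mm high, standing, loose bystander; origin under it.
- mint1: A mint, white ball of 17 mm, origin at its centre. It starts in one of the six cells, centre 142 mm above the desk. All four mints are alike.
- mint2: A mint, white ball of 17 mm, origin at its centre. It starts in one of the six cells, centre 142 mm above the desk. All four mints are alike.
- mint3: A mint, white ball of 17 mm, origin at its centre. It starts in one of the six cells, centre 142 mm above the desk. All four mints are alike.
- mint4: A mint, white ball of 17 mm, origin at its centre. It starts in one of the six cells, centre 142 mm above the desk. All four mints are alike.
- plug1: Fixed wooden plug with a round cap and a small knob that closes an empty cell, 18 mm across (cap 21 mm), 35 mm high; origin at the centre of its underside, 136 mm above the desk.
- plug2: Fixed wooden plug with a round cap and a small knob that closes an empty cell, 18 mm across (cap 21 mm), 35 mm high; origin at the centre of its underside, 136 mm above the desk.
Not all that is in view belongs to the job. Leave any red or yellow look-alike of the cup alone.

How it is judged:
By the outcome, as a careful person would: the job done as asked, in the order asked, and still so for the second after the job is handed in, with the robot touching nothing.
It also fails if it takes over 54 s, if anything falls off the work surface, if the arm or the gripper's body presses on something with over 40 N, if the wrist force passes 120 N, or if a joint passes its speed limit or range.

### The arm

A 6-joint arm with a two-finger parallel gripper is mounted at the origin on the work surface; the furniture and walls round the work are solid. World frame = base frame: x ahead of the robot, y to its left, z up, the work surface at z = 0. Lengths are in mm, angles in rad, forces in N, time in s.
With the tool pointing down it reaches from about 350 to 850 mm from the base axis. Payload 8.1 kg.
Tool frame: the origin (TCP) lies midway between the tips of the shut fingers; the grasp point (between the pads) lies 19 mm behind it; z points along the fingers, y is the line along which they close (so a half turn about z gives the same grasp; the last joint's range is limited). The gripper opens to 85 mm and grips with 20 to 120 N. Pads are 22 mm wide; open, the fingers measure 114 mm over their backs; the gripper's body (76 mm by 85 mm) begins 54 mm behind the grasp point. The pads swing forward as they close: fully open they stand 13 mm farther back than shut.
Start: joints at [1.179, 0.13, 1.488, -0, 1.523, -0.085], TCP at [181.184, 571.994, 231.292] pointing down, gripper open.
Joint ranges: [-2.96, 2.96], [-0.89, 2.26], [0.02, 2.5], [-1.34, 4.48], [0, 2.73], [-2.66, 2.66]. Speed limits (rad/s): [2.39, 2.39, 2.79, 3.14, 3.14, 3.14].

### API

Orientations are given as a unit quaternion [w, x, y, z].
In Python, from plant import state, get_image, calibration, job_done, recognise, masks_of gives the robot as it stands.
- The arm moves only by the tool drive_tool, never from a script. Its argument "motion" is a list of rows, each an object of numbers: "x", "y", "z": the shift along the tool's x, y, z in units of 0.1 m (1.0 is 0.1 m); "twist": the turn about the tool's z in units of 180 degrees (1.0 is 180 degrees); "hand": the opening, from -1 (shut) to 1 (fully open). A call has 1 to 8 rows; each row shifts and turns the commanded pose from where the row before left it, along the tool's axes as they then stand; what a row does not reach is not made up. A row lasts 1/8 s, in which the tool goes at most 62.5 mm and 10.7 degrees, less where a joint would pass 70% of its speed; a pose out of reach is approached as far as the arm can. A call with a number of a shift or a turn outside -1 to 1 is refused whole. A call with a gripper value outside its range is refused whole. The fingers move at their own pace and stop on an object; "force" is the grip in N (left out, the last holds). Time passes only in rows, so rows that do not move let the fingers close. It gives the time, the measured TCP pose, the force, the opening and the grip force at its end, in the units of the state.
- state(): the state, without advancing time (a new reading comes with each control period).
- get_image(name): name is "side" or "top" or "wrist"; returns the picture (420x560x3 uint8, red, green, blue); there is no depth.
- calibration(name): a dict with "intrinsics" (3x3 intrinsics, pixels), "R" (3x3) and "t" (3): a world point X has camera coordinates R X + t. Camera axes: x right, y down, z forward; pixel columns grow to the right and rows downward; lengths in mm; the calibration is good to about 2 mm. A picture is of the moment at which its call begins: read the wrist's pose just before it. calibration takes no time and is no camera call; for the wrist camera it gives the pose at the moment of the call.
- job_done(): hands the job in; it is judged then, once.
Trained networks look in the newest picture that a camera, given by its name, has taken for a name from the list of things; names that differ only in an ending like _2 or _b are one class to them, and where a whole thing is asked for, a point or a joint stands for the part that bears it (a point fixed in the world has none). Each returns a list of dicts, best first, with "confidence" (0 to 1); they miss things now and then, are a little off and sometimes report something else, mostly with a low value. They report only what shows in the picture. A call takes as long as a camera call. They do not tell look-alikes from the thing itself.
- recognise(camera, label): "location" ([row, column] in pixels, amid what is visible of it).
- masks_of(camera, label): "mask" (420x560 bool, what is visible of it) and "location" ([row, column] in pixels, amid what is visible of it).
The state is a dict: "time_s": time; "q": joint angles; "qd": joint speeds; "tau": joint torques, N m; "ee_pos": TCP position; "tcp_rot": TCP orientation; "wrist_force": force on the tool from outside, world axes, zero at the start; "ft_torque": the same for the moment, N m; "opening": opening from 0.0 (shut) to 1.0 (fully open); "grasp_force": force on a finger pad.
Only numpy, scipy, OpenCV 4.12 (cv2) and the standard library are available. Lean on these libraries where they do the work, as an engineer would, in place of code of your own. Each camera call takes 0.05 s, during which the arm holds its last target. There are 200 camera calls.

## Working session

There is one attempt and no reset: what is moved stays moved. The work goes in short steps, Python scripts to look and compute and a tool call to move; the robot and the scene stay as the last step left them, time stands still between calls to the robot, and variables do not carry over. Pictures are saved under pics/ and viewed, at most 10 in all, crops included, and the job is handed in when it is done.

Besides the shell and the picture viewer there is one more tool, called after "Call:" by a JSON object that holds its "op" and its "data". drive_tool: Moves the arm, as the interface text tells. Its arguments: {"type":"object","properties":{"motion":{"type":"array"},"force":{"type":"number"}},"required":["motion"]}

```bash
mkdir -p pics
cat > h.py <<'E'
import numpy as np, cv2
from plant import *
def snap(c,name=None):
    im=get_image(c)
    if name: cv2.imwrite('pics/'+name,im[:,:,::-1])
    return im
def ray(cal,rc):
    K,R,t=map(np.array,(cal['intrinsics'],cal['R'],cal['t']))
    d=R.T@np.linalg.solve(K,[rc[1],rc[0],1.]); return -R.T@t,d/np.linalg.norm(d)
def tri(rays):
    A=sum(np.eye(3)-np.outer(d,d) for o,d in rays); b=sum((np.eye(3)-np.outer(d,d))@o for o,d in rays)
    return np.linalg.solve(A,b)
def atz(r,z): o,d=r; return o+d*(z-o[2])/d[2]
def proj(cal,X):
    p=np.array(cal['intrinsics'])@(np.array(cal['R'])@np.array(X)+np.array(cal['t'])); return p[1]/p[2],p[0]/p[2]
E
python3 - <<'E'
from h import *
import numpy as np
a=snap('top');b=snap('side');cv2.imwrite('pics/a.png',a[:,:,::-1]);cv2.imwrite('pics/b.png',b[:,:,::-1])
for c in('top','side'):
    cal=calibration(c)
    for l in('hopper','gate','cup','cup_grip','gate_grip','mug','rubber_stamp','glue_stick','mint1','plug1'):
        for d in recognise(c,l)[:5]: print(c,l,round(d['confidence'],2),np.round(d['location']),atz(ray(cal,d['location']),{'mint1':142,'plug1':165,'gate':170,'gate_grip':170,'cup_grip':83}.get(l,30)).round())
E
```

```text
top hopper 0.91 [186. 279.] [586. -29.  30.]
top gate 0.69 [210. 340.] [ 496. -177.  170.]
top gate 0.59 [174. 320.] [ 585. -127.  170.]
top cup 0.9 [280. 205.] [328. 155.  30.]
top cup 0.72 [210. 342.] [ 525. -199.   30.]
top cup 0.71 [270. 377.] [ 372. -292.   30.]
top cup_grip 0.77 [271. 373.] [ 362. -272.   83.]
top cup_grip 0.67 [212. 341.] [ 511. -190.   83.]
top cup_grip 0.64 [279. 204.] [326. 149.  83.]
top gate_grip 0.51 [174. 315.] [ 584. -115.  170.]
top gate_grip 0.37 [174. 263.] [578.  12. 170.]
top mug 0.76 [247. 134.] [406. 345.  30.]
top rubber_stamp 0.69 [201. 149.] [533. 316.  30.]
top glue_stick 0.55 [177. 406.] [ 625. -372.   30.]
top plug1 0.52 [176. 267.] [575.   2. 165.]
side hopper 0.72 [220. 286.] [572.  30.  30.]
side gate 0.62 [224. 306.] [ 574. -151.  170.]
side cup 0.98 [302. 255.] [ 375. -288.   30.]
side cup 0.74 [271. 296.] [ 529. -208.   30.]
side cup 0.72 [213. 213.] [332. 138.  30.]
side cup 0.33 [214. 288.] [591.  59.  30.]
side cup_grip 0.88 [303. 255.] [ 366. -331.   83.]
side cup_grip 0.73 [270. 292.] [ 503. -246.   83.]
side cup_grip 0.58 [212. 212.] [323.  83.  83.]
side gate_grip 0.72 [224. 307.] [ 577. -153.  170.]
side mug 0.97 [174. 222.] [409. 359.  30.]
side mug 0.35 [224. 308.] [640. -10.  30.]
side rubber_stamp 0.56 [175. 257.] [542. 315.  30.]
side glue_stick 0.56 [300. 344.] [ 630. -353.   30.]
```

View pics/a.png

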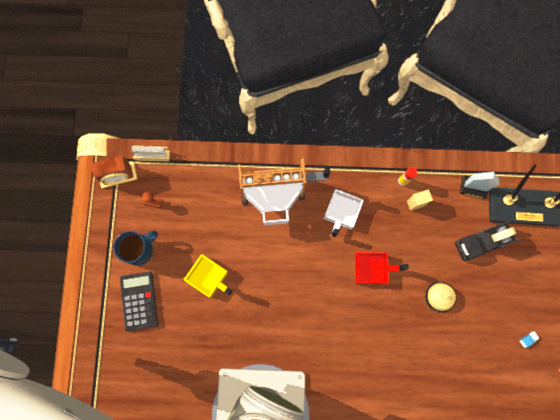

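View pics/b.png

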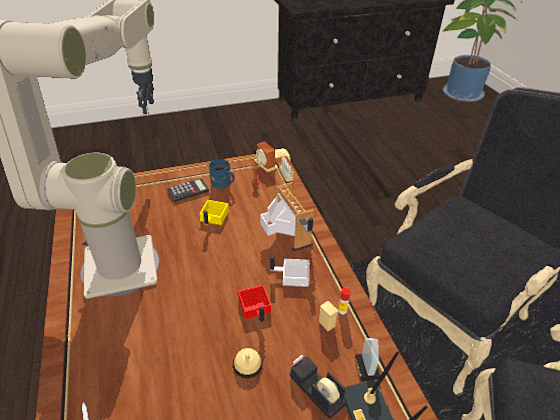

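The top view shows the dispenser at about (col 270, row 190), the gate post at (318,175), and the aluminium cup at (342,210) with its post at (336,232). The red and yellow cups are look-alikes. Next I need the tool axes so I can move the wrist camera close.

Run:
```python
from h import *
s=state();print(s['time_s'],s['ee_pos'],s['tcp_rot'],s['q'])
from scipy.spatial.transform import Rotation as R
w,x,y,z=s['tcp_rot'];M=R.from_quat([x,y,z,w]).as_matrix();print(M.round(3))
c=calibration('wrist');Rc=np.array(c['R']);C=-Rc.T@np.array(c['t']);print('cam',C,'in tool',M.T@(C-s['ee_pos']),(M.T@Rc.T).round(2),c['intrinsics'])
```

```text
1.1 [181.16591797 571.98515398 231.27764591] [-7.29586020e-06  1.52782740e-01  9.88259801e-01 -1.94448544e-05] [ 1.17861907e+00  1.30400460e-01  1.48822601e+00  4.98474186e-06
  1.52300743e+00 -8.54105683e-02]
[[-0.953  0.302 -0.   ]
 [ 0.302  0.953 -0.   ]
 [ 0.    -0.    -1.   ]]
cam [118.54523684 590.91716376 375.04483325] in tool [  65.41549734   -0.86775262 -143.76659754] [[-0.   -0.97 -0.26]
 [ 1.   -0.   -0.  ]
 [ 0.   -0.26  0.97]] [[363.87226981   0.         280.23450467]
 [  0.         363.87226981 212.35788755]
 [  0.           0.           1.        ]]
```

Call:
{"op": "drive_tool", "data": {"motion": [{"z":-0.6,"twist":-0.049},{"z":-0.6,"twist":-0.049},{"x":-0.3,"y":-0.53},{"x":-0.3,"y":-0.53},{"x":-0.3,"y":-0.53},{"x":-0.3,"y":-0.53},{"x":-0.3,"y":-0.53},{"x":-0.3,"y":-0.53}]}}

```text
invalid input at $.motion[0]: expected keys x, y, z, twist, hand
```

Call:
{"op": "drive_tool", "data": {"motion": [{"x":-0.2,"y":-0.58},{"x":-0.2,"y":-0.58},{"x":-0.2,"y":-0.58},{"y":-0.58},{"y":-0.58},{"y":-0.5},{},{}]}}

```text
invalid input at $.motion[0]: expected keys x, y, z, twist, hand
```

Call:
{"op": "drive_tool", "data": {"motion": [{"x":0,"y":0,"z":-0.6,"twist":-0.049,"hand":1},{"x":0,"y":0,"z":-0.6,"twist":-0.049,"hand":1},{"x":-0.3,"y":-0.53,"z":0,"twist":0,"hand":1},{"x":-0.3,"y":-0.53,"z":0,"twist":0,"hand":1},{"x":-0.3,"y":-0.53,"z":0,"twist":0,"hand":1},{"x":-0.3,"y":-0.53,"z":0,"twist":0,"hand":1},{"x":-0.3,"y":-0.53,"z":0,"twist":0,"hand":1},{"x":-0.3,"y":-0.53,"z":0,"twist":0,"hand":1}]}}

```text
time_s: 2.1
ee_pos: [362.1, 252.5, 351.6]
tcp_rot: [0.0, -0.001, 1.0, 0.0]
wrist_force: [1.1, 0.5, 0.3]
opening: 1.001
grasp_force: 0.0
```

Call:
{"op": "drive_tool", "data": {"motion": [{"x":-0.1,"y":-0.58,"z":0,"twist":0,"hand":1},{"x":-0.1,"y":-0.58,"z":0,"twist":0,"hand":1},{"x":-0.1,"y":-0.58,"z":0,"twist":0,"hand":1},{"x":-0.1,"y":-0.58,"z":0,"twist":0,"hand":1},{"x":0,"y":-0.58,"z":0,"twist":0,"hand":1},{"x":0,"y":-0.5,"z":0,"twist":0,"hand":1},{"x":0,"y":0,"z":0,"twist":0,"hand":1}]}}

```text
time_s: 2.98
ee_pos: [401.4, -88.8, 351.1]
tcp_rot: [-0.0, 0.002, 1.0, -0.0]
wrist_force: [-0.8, 0.9, 0.5]
opening: 0.998
grasp_force: 0.0
```

```bash
cat > look.py <<'E'
import sys; from h import *
def look(tag):
    cal=calibration('wrist');im=snap('wrist',tag+'.png');o={}
    for l in('gate_grip','cup','cup_grip','mint1','plug1','hopper'):
        o[l]=[(d['confidence'],d['location']) for d in recognise('wrist',l)[:5]]
        for c,p in o[l]: print(l,round(c,2),np.round(p),atz(ray(cal,p),{'mint1':142,'plug1':165,'gate_grip':178,'cup_grip':83}.get(l,30)).round(1))
    np.save(tag+'.npy',np.array([cal,o],dtype=object),allow_pickle=True)
look(sys.argv[1])
E
python3 look.py w1
```

```text
gate_grip 0.56 [349. 250.] [ 561.6 -120.8  178. ]
cup 0.93 [150. 130.] [ 377.  -280.1   30. ]
cup 0.67 [259. 202.] [ 524.7 -196.9   30. ]
cup_grip 0.79 [258. 202.] [ 502.4 -185.1   83. ]
cup_grip 0.78 [149. 129.] [ 371. -259.   83.]
cup_grip 0.61 [116. 473.] [338.1 121.   83. ]
mint1 0.58 [351. 300.] [589.7 -69.2 142. ]
mint1 0.5 [346. 322.] [584.1 -44.6 142. ]
plug1 0.9 [347. 367.] [ 5.693e+02 -2.000e-01  1.650e+02]
plug1 0.67 [343. 389.] [564.8  22.3 165. ]
hopper 0.65 [310. 324.] [604.5 -28.7  30. ]
```

View pics/w1.png

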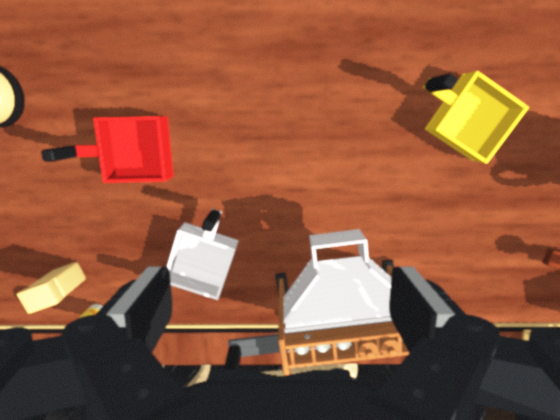

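The gate post is near (235,350), the cup is at (203,262) with its post at (212,222), and the cell row is partly hidden near the bottom of the frame. I'll shift forward for a second view and measure by stereo.

Call:
{"op": "drive_tool", "data": {"motion": [{"x":-0.5,"y":0,"z":0,"twist":0,"hand":1},{"x":-0.5,"y":0.2,"z":0,"twist":0,"hand":1},{"x":-0.2,"y":0.1,"z":0,"twist":0,"hand":1},{"x":0,"y":0,"z":0,"twist":0,"hand":1}]}}

```text
time_s: 3.82
ee_pos: [522.6, -53.9, 350.4]
tcp_rot: [-0.001, -0.002, 1.0, 0.0]
wrist_force: [-0.5, 0.6, 0.3]
opening: 1.0
grasp_force: 0.0
```

```bash
python3 look.py w2
```

```text
gate_grip 0.63 [246. 212.] [ 572.9 -116.9  178. ]
gate_grip 0.58 [245.  35.] [ 572.6 -280.2  178. ]
cup 0.97 [ 26. 459.] [355.  152.1  30. ]
cup 0.9 [39. 89.] [ 370.9 -279.4   30. ]
cup 0.69 [168. 170.] [ 521.6 -195.5   30. ]
cup_grip 0.83 [ 26. 456.] [367.1 125.6  83. ]
cup_grip 0.81 [41. 88.] [ 382.9 -254.7   83. ]
cup_grip 0.6 [172. 167.] [ 518.9 -183.2   83. ]
mint1 0.72 [239. 311.] [578.9 -23.  142. ]
mint1 0.64 [244. 266.] [584.4 -69.1 142. ]
mint1 0.6 [242. 289.] [581.4 -45.4 142. ]
mint1 0.56 [232. 378.] [571.1  45.1 142. ]
plug1 0.86 [238. 361.] [569.6  22.9 165. ]
plug1 0.69 [240. 336.] [572.   -1.1 165. ]
hopper 0.88 [216. 308.] [584.9 -16.9  30. ]
```

View pics/w2.png

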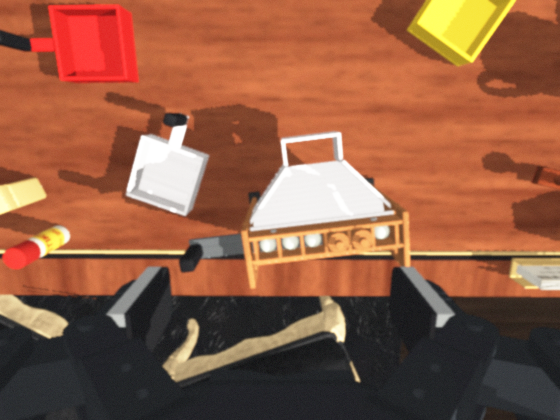

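Cells 1, 4, 5 and 6 hold mints (cols 382, 313, 290, 267) and cells 2 and 3 are plugged, so cells 1 and 4 must be released, with the gate about 98 mm out. Next I'll fit the cup, post and dispenser poses from both wrist views.

```bash
cat > fit.py <<'E'
from h import *
from scipy.optimize import minimize
V=[]
for t in('w1','w2'):
    cal,o=np.load(t+'.npy',allow_pickle=True); V.append((cal,cv2.imread('pics/'+t+'.png'),o))
def box(c,s,z0,z1):return np.array([[c[0]+a*s/2,c[1]+b*s/2,z] for a in(-1,1) for b in(-1,1) for z in(z0,z1)])
def place(P,x,y,th,z=0):
    c,s=np.cos(th),np.sin(th);return P@np.array([[c,-s,0],[s,c,0],[0,0,1]]).T+[x,y,z]
def hull(cal,P):
    m=np.zeros((840,1120),np.uint8);uv=np.array([proj(cal,p)[::-1] for p in P])*2
    cv2.fillConvexPoly(m,cv2.convexHull(np.round(uv*16).astype(np.int32)),1,shift=4);return m>0
def seg(im,roi,kind):
    hsv=cv2.cvtColor(im,cv2.COLOR_BGR2HSV).astype(int);S,v=hsv[...,1],hsv[...,2]
    m=(v<60) if kind=='b' else ((S<90)&(v>90))
    mx=im.max(2).astype(int)-im.min(2)
    if kind=='b': m&=mx<25
    r=np.zeros_like(m);a,b,c,d=roi;r[a:b,c:d]=1;m=(m&r).astype(np.uint8)
    return cv2.resize(m,(1120,840),interpolation=cv2.INTER_LINEAR)>0
def fit(parts,x0,step):
    # parts: (cal, target, P)
    def f(p):
        L=0
        for cal,t,P in parts:
            h=hull(cal,place(P,*p));L+=1-(h&t).sum()/max(1,(h|t).sum())
        return L
    n=len(x0);sim=np.vstack([x0]+[np.array(x0)+np.eye(n)[i]*step[i] for i in range(n)])
    r=minimize(f,x0,method='Nelder-Mead',options=dict(initial_simplex=sim,maxiter=400));return r.x,r.fun/len(parts)
if __name__=='__main__':
    tray=box((0,0),80,0,36);post=box((-75,0),14,27,83)
    rp=[(205,240,200,225),(112,128,160,190)];rt=[(222,302,165,240),(134,217,123,211)]
    parts=[]
    for (cal,im,o),a,b in zip(V,rp,rt):
        A=seg(im,a,'b');B=seg(im,b,'w');print(A.sum(),B.sum());parts+=[(cal,A,post),(cal,B,tray)]
    for z in (0,None):
        x0=[520,-197,-.3]+([0] if z is None else []);r,e=fit(parts,x0,[10,10,.2,8][:len(x0)])
        print('cup',r.round(2),e,'grip',place(np.array([[-75,0,66]]),*r).round(1))
    rg=[(335,370,224,243),(236,272,178,204)]
    g=box((0,0),14,133,178);pg=[]
    for (cal,im,o),a in list(zip(V,rg))[1:]:
        A=seg(im,a,'b');print(A.sum());pg.append((cal,A,g))
    r,e=fit(pg,[592,-141,.115],[8,8,.05]);print('gate',r.round(2),e)
    cal,im,o=V[1]
    # plugs top knob and mints
    ov=cv2.resize(im,(1120,840))
    yh=np.array([-.1157,.9933]);xh=np.array([.9933,.1157]);O=np.array([577.75,-12])
    for P in [tray,post]:
        q=fit(parts,[520,-197,-.3],[10,10,.2])[0]
        uv=np.array([proj(cal,p)[::-1] for p in place(P,*q)])*2
        cv2.polylines(ov,[cv2.convexHull(uv.astype(np.int32))],1,(0,255,0),1)
    uv=np.array([proj(cal,p)[::-1] for p in place(g,*r)])*2;cv2.polylines(ov,[cv2.convexHull(uv.astype(np.int32))],1,(0,255,0),1)
    for k in range(6):
        c=O+yh*(57.5-23*k);P=[[*(c+xh*a+yh*b),158] for a,b in((-10,-10),(-10,10),(10,10),(10,-10))]
        cv2.polylines(ov,[np.int32([np.array(proj(cal,p)[::-1])*2 for p in P])],1,(0,255,0),1)
    for rect,z in((((-97.5,-28.5),(-97.5,28.5),(-68.5,28.5),(-68.5,-28.5)),56),(((-99,-31.5),(-99,31.5),(-66,31.5),(-66,-31.5)),98),(((-31,-81),(-31,81),(31,81),(31,-81)),158)):
        P=[[*(O+xh*a+yh*b),z] for a,b in rect];cv2.polylines(ov,[np.int32([np.array(proj(cal,p)[::-1])*2 for p in P])],1,(255,255,0),1)
    cv2.imwrite('pics/ov.png',ov[200:600,220:920])
E
python3 fit.py
```

```text
712 15724
824 19332
cup [ 5.3235e+02 -2.0231e+02 -3.6000e-01] 0.2660931159348525 grip [[ 462.2 -175.8   66. ]]
cup [ 5.3159e+02 -2.0116e+02 -3.5000e-01  3.4300e+00] 0.26660309828151424 grip [[ 461.2 -175.4   69.4]]
1576
gate [ 5.9297e+02 -1.4412e+02  1.3000e-01] 0.356472029399755
```

View pics/ov.png

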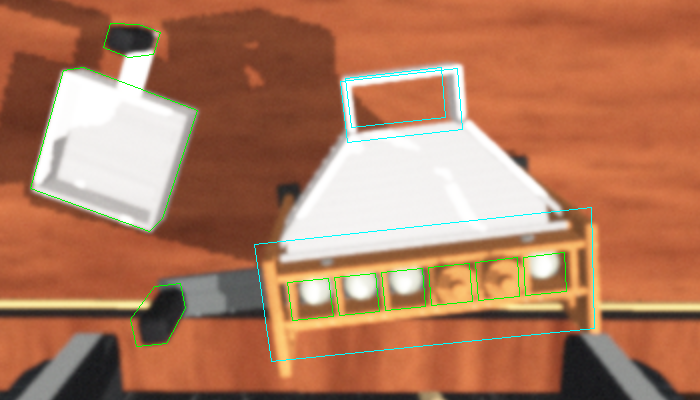

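The overlay matches the cup, its post, the gate post and the cells to 1–2 mm. The fitted heights agree as well. Moving to grip the cup.

Call:
{"op": "drive_tool", "data": {"motion": [{"x":0.15,"y":-0.3,"z":0.5,"twist":0,"hand":0.2},{"x":0.15,"y":-0.3,"z":0.5,"twist":0,"hand":0.2},{"x":0.15,"y":-0.3,"z":0.5,"twist":0,"hand":0.2},{"x":0.15,"y":-0.32,"z":0.5,"twist":0,"hand":0.2},{"x":0,"y":0,"z":0,"twist":0.057,"hand":0.2},{"x":0,"y":0,"z":0,"twist":0.057,"hand":0.2},{"x":0,"y":0,"z":0,"twist":0,"hand":0.2}]}}

```text
time_s: 5.05
ee_pos: [461.8, -178.1, 151.6]
tcp_rot: [0.0, 0.177, 0.984, -0.0]
wrist_force: [-0.0, -0.3, 0.0]
opening: 0.6
grasp_force: 0.0
```

Run:
```python
from h import *
cal=calibration('wrist');im=snap('wrist');s=state();print(s['ee_pos'],s['tcp_rot'],s['opening'])
for d in masks_of('wrist','cup_grip')[:3]:print(d['confidence'],d['location'])
# predicted grip post at top and tcp
from fit import place,box
for P in(box((-75,0),14,27,83),box((0,0),80,0,36)):
    uv=np.array([proj(cal,p)[::-1] for p in place(P,532.3,-202.3,-.36)])
    cv2.polylines(im,[cv2.convexHull(uv.astype(np.int32))],1,(0,255,0),1)
cv2.imwrite('pics/c1.png',im[:,:,::-1])
```

```text
[ 461.90568553 -177.98311602  151.64847495] [ 3.16615106e-04  1.75867391e-01  9.84413809e-01 -1.14989195e-04] 0.5986636731966026
0.87 [142.0, 108.4]
0.57 [283.8, 281.0]
```

View pics/c1.png

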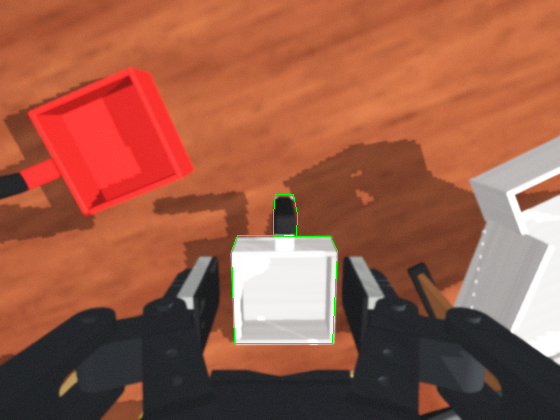

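The predicted outline fits the cup and its post within about 1 px. Descending to grip.

Call:
{"op": "drive_tool", "data": {"motion": [{"x":0,"y":0.02,"z":0.5,"twist":0,"hand":0.2},{"x":0,"y":0,"z":0.4,"twist":0,"hand":0.2},{"x":0,"y":0,"z":0.13,"twist":0,"hand":0.2},{"x":0,"y":0,"z":0,"twist":0,"hand":-1},{"x":0,"y":0,"z":0,"twist":0,"hand":-1},{"x":0,"y":0,"z":0,"twist":0,"hand":-1},{"x":0,"y":0,"z":0,"twist":0,"hand":-1},{"x":0,"y":0,"z":0,"twist":0,"hand":-1}], "force": 50}}

```text
time_s: 6.15
ee_pos: [464.1, -176.5, 50.4]
tcp_rot: [0.002, 0.177, 0.984, -0.0]
wrist_force: [-2.1, 1.2, 7.6]
opening: 0.155
grasp_force: 49.5
```

Call:
{"op": "drive_tool", "data": {"motion": [{"x":0,"y":0,"z":-0.08,"twist":0,"hand":-1},{"x":0.3,"y":0,"z":0,"twist":0,"hand":-1},{"x":0.3,"y":0,"z":0,"twist":0,"hand":-1},{"x":0,"y":0,"z":0,"twist":-0.05,"hand":-1},{"x":0,"y":0,"z":0,"twist":-0.05,"hand":-1},{"x":0,"y":0,"z":0,"twist":-0.05,"hand":-1},{"x":0,"y":0,"z":0,"twist":0,"hand":-1}]}}

```text
time_s: 7.02
ee_pos: [406.7, -155.0, 56.9]
tcp_rot: [0.0, -0.057, 0.998, -0.0]
wrist_force: [0.6, -1.1, -1.3]
opening: 0.152
grasp_force: 48.8
```

```bash
cat > rel.py <<'E'
from h import *
s=state();w,x,y,z=s['tcp_rot'];O=np.array([577.75,-12]);xh=np.array([.9933,.1157]);yh=np.array([-.1157,.9933])
p=np.array(s['ee_pos']);print('t',s['time_s'],'disp',xh@(p[:2]-O),yh@(p[:2]-O),p[2],'yaw-180',np.degrees(-2*np.arctan2(x,y)),'F',np.round(s['wrist_force'],1),s['opening'])
E
python3 rel.py
```

```text
t 7.025 disp -186.46326481569966 -122.26139566218013 56.890371984712736 yaw-180 6.49093157654939 F [ 0.6 -1.1 -1.3] 0.1522153852947032
```

Call:
{"op": "drive_tool", "data": {"motion": [{"x":0,"y":0.4,"z":0,"twist":0,"hand":-1},{"x":0,"y":0.41,"z":0,"twist":0,"hand":-1},{"x":0,"y":0.41,"z":0,"twist":0,"hand":-1},{"x":-0.15,"y":0,"z":0,"twist":0,"hand":-1},{"x":-0.15,"y":0,"z":0,"twist":0,"hand":-1},{"x":0,"y":0,"z":0,"twist":0,"hand":-1}]}}

```text
time_s: 7.78
ee_pos: [423.1, -30.1, 56.8]
tcp_rot: [0.0, -0.056, 0.998, -0.0]
wrist_force: [-0.3, -0.5, -1.3]
opening: 0.153
grasp_force: 49.2
```

```bash
python3 rel.py
python3 - <<'E'
from h import *
from fit import place,box
c=[];
for n in('wrist','top'):
    cal=calibration(n);im=snap(n).copy()
    if n=='top': im=cv2.resize(im[130:270,200:380],(720,560))[:420,:]
    c.append(im)
cv2.imwrite('pics/d1.png',cv2.resize(np.hstack(c),(800,262))[:,:,::-1])
E
```

```text
t 7.775 disp -155.67163647002562 -0.12378803122239646 56.80276895183102 yaw-180 6.402305337263306 F [-0.3 -0.5 -1.3] 0.1530557089692602
```

View pics/d1.png

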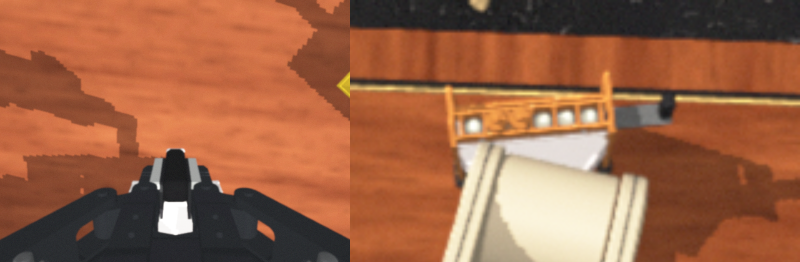

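Call:
{"op": "drive_tool", "data": {"motion": [{"x":0,"y":0,"z":0.04,"twist":0,"hand":-1},{"x":0,"y":0,"z":0.03,"twist":0,"hand":-1},{"x":0,"y":0,"z":0,"twist":0,"hand":-1}]}}

```text
time_s: 8.25
ee_pos: [422.0, -30.5, 50.4]
tcp_rot: [-0.0, -0.057, 0.998, -0.0]
wrist_force: [-11.4, 1.1, 18.2]
opening: 0.16
grasp_force: 51.8
```

Call:
{"op": "drive_tool", "data": {"motion": [{"x":0,"y":0,"z":0,"twist":0,"hand":-0.2},{"x":0,"y":0,"z":0,"twist":0,"hand":-0.2},{"x":0,"y":0,"z":0,"twist":0,"hand":-0.2},{"x":0,"y":0,"z":-0.2,"twist":0,"hand":-0.2},{"x":0,"y":0,"z":-0.6,"twist":0,"hand":-0.2},{"x":0,"y":0,"z":-0.6,"twist":0,"hand":-0.2},{"x":0,"y":-0.3,"z":-0.5,"twist":0,"hand":-0.2},{"x":0,"y":-0.4,"z":-0.4,"twist":0,"hand":-0.2}]}}

```text
time_s: 9.25
ee_pos: [430.8, -100.1, 281.9]
tcp_rot: [0.001, -0.058, 0.998, -0.0]
wrist_force: [1.2, -0.1, 0.3]
opening: 0.399
grasp_force: 0.0
```

Call:
{"op": "drive_tool", "data": {"motion": [{"x":0,"y":-0.5,"z":-0.2,"twist":0,"hand":-0.2},{"x":-0.4,"y":0,"z":0,"twist":0,"hand":-0.2},{"x":-0.4,"y":0,"z":0,"twist":0,"hand":-0.2},{"x":0,"y":0,"z":0,"twist":0,"hand":-0.2}]}}

```text
time_s: 9.75
ee_pos: [516.8, -140.1, 297.6]
tcp_rot: [-0.001, -0.057, 0.998, 0.001]
wrist_force: [-0.4, -0.0, -0.0]
opening: 0.399
grasp_force: 0.0
```

```bash
python3 rel.py
cat > chk.py <<'E'
import sys;from h import *
from fit import *
cal=calibration('wrist');im=get_image('wrist').copy()
O=(577.75,-12,.116);H=lambda P:place(np.array(P,float),*O)
def dr(P,c):
    uv=np.array([proj(cal,p)[::-1] for p in P]);cv2.polylines(im,[cv2.convexHull(uv.astype(np.int32))],1,c,1)
dr(H([[a,b,98] for a in(-99,-66) for b in(-31.5,31.5)]),(0,0,255))
dr(H(box((-83,0),80,36,36)),(0,255,0));dr(H(box((-158,0),14,27,83)),(0,255,0))
dr(H(box((0,-130-float(sys.argv[2])),14,133,178)),(0,255,0))
for k in range(6): dr(H(box((0,57.5-23*k),20,158,158)),(0,255,0))
cv2.imwrite('pics/'+sys.argv[1],im[:,:,::-1])
E
python3 chk.py e1.png 3
```

```text
t 9.75 disp -75.4040312840837 -120.20198993413838 297.60227485864857 yaw-180 6.573770048960892 F [-0.4 -0.  -0. ] 0.3985669594779702
```

View pics/e1.png

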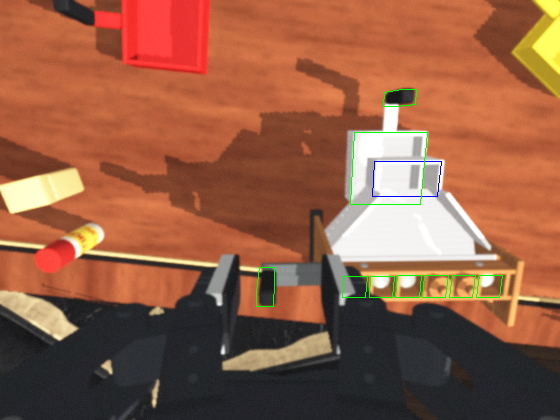

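The cup sits under the spout as predicted, and the gate post and cells line up. Now gripping the gate.

Call:
{"op": "drive_tool", "data": {"motion": [{"x":-0.35,"y":-0.08,"z":0,"twist":0,"hand":-0.2},{"x":-0.4,"y":-0.05,"z":0,"twist":0,"hand":-0.2},{"x":0,"y":0,"z":0.5,"twist":0,"hand":-0.2},{"x":0,"y":0,"z":0,"twist":0,"hand":-0.2}]}}

```text
time_s: 10.3
ee_pos: [588.3, -143.8, 244.3]
tcp_rot: [-0.004, -0.057, 0.998, 0.002]
wrist_force: [-0.7, 0.5, -0.8]
opening: 0.402
grasp_force: 0.0
```

```bash
python3 rel.py; python3 chk.py f1.png 3
```

```text
t 10.3 disp -4.730085693230887 -132.1777738504853 244.33623464579347 yaw-180 6.545560720920225 F [-0.7  0.5 -0.8] 0.40186922101628336
```

View pics/f1.png

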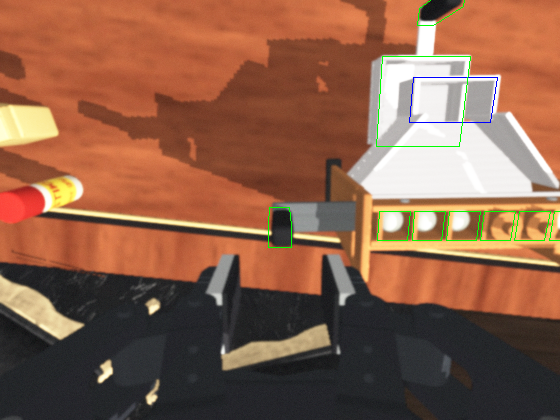

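Call:
{"op": "drive_tool", "data": {"motion": [{"x":-0.03,"y":0,"z":0.4,"twist":0,"hand":-0.2},{"x":0,"y":0,"z":0.4,"twist":0,"hand":-0.2},{"x":0,"y":0,"z":0.2,"twist":0,"hand":-0.2},{"x":0,"y":0,"z":0,"twist":0,"hand":-0.2},{"x":0,"y":0,"z":0,"twist":0,"hand":-0.2}]}}

```text
time_s: 10.98
ee_pos: [595.7, -144.9, 152.0]
tcp_rot: [0.002, -0.057, 0.998, -0.001]
wrist_force: [-0.5, 0.9, 0.4]
opening: 0.403
grasp_force: 0.0
```

Call:
{"op": "drive_tool", "data": {"motion": [{"x":0,"y":0,"z":0,"twist":0,"hand":-1},{"x":0,"y":0,"z":0,"twist":0,"hand":-1},{"x":0,"y":0,"z":0,"twist":0,"hand":-1},{"x":0,"y":0,"z":0,"twist":0,"hand":-1}], "force": 30}}

```text
time_s: 11.48
ee_pos: [595.7, -144.6, 151.6]
tcp_rot: [0.002, -0.057, 0.998, -0.001]
wrist_force: [-1.8, 0.9, 5.8]
opening: 0.159
grasp_force: 30.2
```

```bash
python3 rel.py
```

```text
t 11.475 disp 2.4991140578370885 -133.83181922757743 151.6341798128151 yaw-180 6.555273179310319 F [-1.8  0.9  5.8] 0.15904219448218984
```

Call:
{"op": "drive_tool", "data": {"motion": [{"x":0,"y":0.02,"z":0,"twist":0,"hand":-1},{"x":0,"y":0,"z":0,"twist":0,"hand":-1}]}}

```text
time_s: 11.72
ee_pos: [595.5, -142.9, 151.6]
tcp_rot: [0.002, -0.057, 0.998, -0.001]
wrist_force: [-0.3, -1.0, 5.8]
opening: 0.159
grasp_force: 30.2
```

Call:
{"op": "drive_tool", "data": {"motion": [{"x":0,"y":0.02,"z":0,"twist":0,"hand":-1},{"x":0,"y":0,"z":0,"twist":0,"hand":-1}]}}

```text
time_s: 11.98
ee_pos: [595.2, -140.9, 151.6]
tcp_rot: [0.002, -0.057, 0.998, -0.001]
wrist_force: [-0.8, -1.3, 5.3]
opening: 0.156
grasp_force: 30.3
```

Call:
{"op": "drive_tool", "data": {"motion": [{"x":0,"y":0.02,"z":0,"twist":0,"hand":-1},{"x":0,"y":0,"z":0,"twist":0,"hand":-1}]}}

```text
time_s: 12.22
ee_pos: [595.0, -138.9, 151.6]
tcp_rot: [0.002, -0.057, 0.998, -0.001]
wrist_force: [-0.6, 0.0, 6.0]
opening: 0.159
grasp_force: 30.3
```

Call:
{"op": "drive_tool", "data": {"motion": [{"x":0,"y":0.02,"z":0,"twist":0,"hand":-1},{"x":0,"y":0,"z":0,"twist":0,"hand":-1}]}}

```text
time_s: 12.48
ee_pos: [594.9, -138.1, 151.6]
tcp_rot: [0.002, -0.057, 0.998, -0.002]
wrist_force: [0.6, -5.4, 4.8]
opening: 0.161
grasp_force: 30.2
```

```bash
python3 rel.py
```

```text
t 12.475 disp 2.423254922223265 -127.19715745802988 151.64763716190492 yaw-180 6.518891167044981 F [ 0.6 -5.4  4.8] 0.16130762791172054
```

Call:
{"op": "drive_tool", "data": {"motion": [{"x":0,"y":0.015,"z":0,"twist":0,"hand":-1},{"x":0,"y":0,"z":0,"twist":0,"hand":-1}]}}

```text
time_s: 12.72
ee_pos: [594.9, -138.0, 151.7]
tcp_rot: [0.002, -0.056, 0.998, -0.003]
wrist_force: [2.3, -11.6, 1.7]
opening: 0.158
grasp_force: 30.3
```

```bash
python3 rel.py
```

```text
t 12.725 disp 2.4227282530887955 -127.13958839245626 151.69805468696518 yaw-180 6.477158134267081 F [  2.3 -11.6   1.7] 0.15814388151808662
```

The stop is clear: 11.6 N at dispenser y = -127.1 mm. The draw target is therefore y ≈ -225.

Call:
{"op": "drive_tool", "data": {"motion": [{"x":0,"y":-0.2,"z":0,"twist":0,"hand":-1},{"x":0,"y":-0.2,"z":0,"twist":0,"hand":-1},{"x":0,"y":-0.2,"z":0,"twist":0,"hand":-1},{"x":0,"y":-0.2,"z":0,"twist":0,"hand":-1},{"x":0,"y":0,"z":0,"twist":0,"hand":-1},{"x":0,"y":0,"z":0,"twist":0,"hand":-1}]}}

```text
time_s: 13.48
ee_pos: [604.7, -215.7, 151.7]
tcp_rot: [0.003, -0.057, 0.998, -0.001]
wrist_force: [6.0, -0.4, 4.5]
opening: 0.149
grasp_force: 30.6
```

```bash
python3 rel.py
```

```text
t 13.475 disp 3.2460168048865796 -205.47168083873635 151.68620815860217 yaw-180 6.526020995133498 F [ 6.  -0.4  4.5] 0.14946101744784213
```

Call:
{"op": "drive_tool", "data": {"motion": [{"x":0,"y":-0.1,"z":0,"twist":0,"hand":-1},{"x":0,"y":-0.095,"z":0,"twist":0,"hand":-1},{"x":0,"y":0,"z":0,"twist":0,"hand":-1},{"x":0,"y":0,"z":0,"twist":0,"hand":-1},{"x":0,"y":0,"z":0,"twist":0,"hand":-1},{"x":0,"y":0,"z":0,"twist":0,"hand":-1},{"x":0,"y":0,"z":0,"twist":0,"hand":-1},{"x":0,"y":0,"z":0,"twist":0,"hand":-1}]}}

```text
time_s: 14.48
ee_pos: [607.1, -234.6, 151.7]
tcp_rot: [0.003, -0.057, 0.998, -0.001]
wrist_force: [7.8, -1.4, 3.7]
opening: 0.158
grasp_force: 30.5
```

```bash
python3 rel.py
python3 - <<'E'
from h import *
a=snap('wrist');b=snap('top');b=cv2.resize(b[150:255,220:360],(560,420),interpolation=cv2.INTER_CUBIC)
cv2.imwrite('pics/g1.png',cv2.resize(np.hstack([a,b]),(800,300))[:,:,::-1])
print([(d['confidence'],d['location']) for d in recognise('wrist','mint1')+recognise('top','mint1')])
E
```

```text
t 14.475 disp 3.4292432991059343 -224.5538600023262 151.67319858979994 yaw-180 6.559531802456751 F [ 7.8 -1.4  3.7] 0.15756740175818154
[]
```

View pics/g1.png

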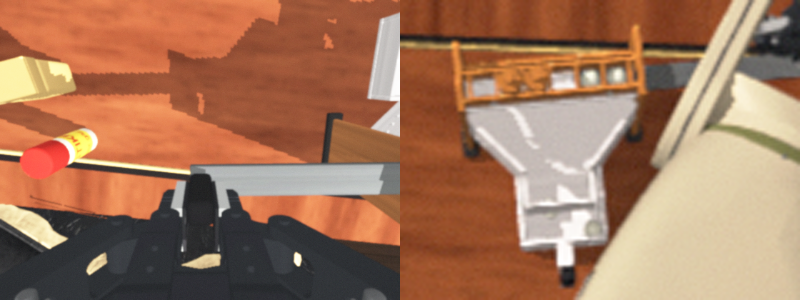

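In the top crop, cells 1 and 4 are empty, cells 5 and 6 still hold mints, and a mint shows in the cup at (593,228). Pushing the gate home.

Call:
{"op": "drive_tool", "data": {"motion": [{"x":0,"y":0.2,"z":0,"twist":0,"hand":-1},{"x":0,"y":0.2,"z":0,"twist":0,"hand":-1},{"x":0,"y":0.2,"z":0,"twist":0,"hand":-1},{"x":0,"y":0.2,"z":0,"twist":0,"hand":-1},{"x":0,"y":0.14,"z":0,"twist":0,"hand":-1},{"x":0,"y":0.03,"z":0,"twist":0,"hand":-1},{"x":0,"y":0.03,"z":0,"twist":0,"hand":-1},{"x":0,"y":0,"z":0,"twist":0,"hand":-1}]}}

```text
time_s: 15.68
ee_pos: [594.9, -138.0, 151.7]
tcp_rot: [0.002, -0.057, 0.998, -0.003]
wrist_force: [1.5, -11.8, 4.2]
opening: 0.157
grasp_force: 31.1
```

```bash
python3 rel.py
```

```text
t 15.675 disp 2.420234501358367 -127.10833928129973 151.69116462499372 yaw-180 6.479767165465356 F [  1.5 -11.8   4.2] 0.15735271321245628
```

Call:
{"op": "drive_tool", "data": {"motion": [{"x":0,"y":0,"z":0,"twist":0,"hand":-0.2},{"x":0,"y":0,"z":0,"twist":0,"hand":-0.2},{"x":0,"y":0,"z":0,"twist":0,"hand":-0.2},{"x":0,"y":0,"z":-0.2,"twist":0,"hand":-0.2},{"x":0,"y":0,"z":-0.5,"twist":0,"hand":-0.2},{"x":0,"y":0,"z":-0.5,"twist":0,"hand":-0.2},{"x":0.3,"y":0,"z":-0.5,"twist":0,"hand":-0.2},{"x":0.5,"y":0,"z":0,"twist":0,"hand":-0.2}]}}

```text
time_s: 16.68
ee_pos: [515.7, -144.1, 326.7]
tcp_rot: [0.005, -0.058, 0.998, -0.002]
wrist_force: [-0.3, -0.9, 0.8]
opening: 0.403
grasp_force: 0.0
```

Call:
{"op": "drive_tool", "data": {"motion": [{"x":0.5,"y":0.2,"z":0,"twist":0,"hand":-0.2},{"x":0.4,"y":0.3,"z":-0.2,"twist":0,"hand":-0.2},{"x":0,"y":0.4,"z":-0.2,"twist":0,"hand":-0.2},{"x":0,"y":0,"z":0,"twist":0,"hand":-0.2}]}}

```text
time_s: 17.18
ee_pos: [414.4, -62.7, 363.4]
tcp_rot: [0.003, -0.058, 0.998, -0.001]
wrist_force: [0.4, -0.1, 0.3]
opening: 0.399
grasp_force: 0.0
```

```bash
python3 rel.py
python3 - <<'E'
from h import *
a=snap('wrist');b=snap('top');b=cv2.resize(b[150:255,220:360],(560,420),interpolation=cv2.INTER_CUBIC)
cv2.imwrite('pics/i1.png',cv2.resize(np.hstack([a,b]),(800,300))[:,:,::-1])
E
```

```text
t 17.175 disp -168.12526244495223 -31.489358693934488 363.42989420375517 yaw-180 6.69287863164938 F [ 0.4 -0.1  0.3] 0.39893055825162227
```

View pics/i1.png

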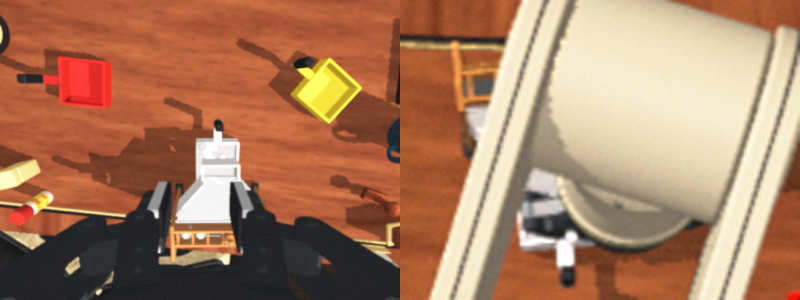

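That was my eleventh picture, one over the limit, so I won't view any more. It shows the cup standing under the spout. The mint count I'll check by numbers only.

Run:
```python
from h import *
from fit import place
im=get_image('wrist');cal=calibration('wrist')
for d in recognise('wrist','mint1')+recognise('wrist','gate_grip'):
    r=ray(cal,d['location']);print(round(d['confidence'],2),np.round(d['location']),'z142',atz(r,142).round(),'z12',atz(r,12).round())
for k in range(6):
    c=place(np.array([[-3,57.5-23*k+2.5,148]]),577.75,-12,.116)[0];u=np.int32(np.round(proj(cal,c)));print(k+1,u,im[u[0]-2:u[0]+3,u[1]-2:u[1]+3].mean((0,1)).round())
```

```text
0.59 [219. 309.] z142 [449. -32. 142.] z12 [484. -17.  12.]
0.55 [330. 262.] z142 [584. -67. 142.] z12 [668. -65.  12.]
0.52 [330. 240.] z142 [586. -92. 142.] z12 [671. -99.  12.]
1 [331 366] [35. 36. 40.]
2 [331 345] [35. 35. 40.]
3 [331 324] [200. 133.  77.]
4 [331 303] [162. 140. 124.]
5 [331 283] [247. 241. 226.]
6 [331 262] [251. 246. 233.]
```

Call:
{"op": "drive_tool", "data": {"motion": [{"x":0,"y":0.3,"z":0.4,"twist":0,"hand":-0.2},{"x":0,"y":0.3,"z":0.4,"twist":0,"hand":-0.2},{"x":0,"y":0,"z":0,"twist":0,"hand":-0.2}]}}

```text
time_s: 17.8
ee_pos: [405.1, -3.7, 275.0]
tcp_rot: [-0.004, -0.058, 0.998, 0.001]
wrist_force: [0.8, -1.5, 0.2]
opening: 0.403
grasp_force: 0.0
```

Run:
```python
from h import *
from fit import place
O=np.array([577.75,-12]);xh=np.array([.9933,.1157]);yh=np.array([-.1157,.9933])
for i in range(3):
  im=get_image('wrist');cal=calibration('wrist')
  for d in recognise('wrist','mint1'):
    p=atz(ray(cal,d['location']),12)[:2]-O;print(i,round(d['confidence'],2),np.round(d['location']),'disp@z12',round(xh@p),round(yh@p))
# rectified top-down patch of cup at z=12, as coarse grey numbers
H=lambda a,b:proj(cal,[*(O+xh*a+yh*b),12])[::-1]
src=np.float32([H(-119,-36),H(-119,36),H(-47,36),H(-47,-36)])
M=cv2.getPerspectiveTransform(src,np.float32([[0,0],[24,0],[24,24],[0,24]]))
print(cv2.warpPerspective(cv2.cvtColor(im,cv2.COLOR_RGB2GRAY),M,(24,24),flags=cv2.INTER_AREA)[:18])
```

```text
0 0.45 [231. 230.] disp@z12 -104 -33
1 0.47 [242. 266.] disp@z12 -87 8
1 0.41 [225. 232.] disp@z12 -108 -32
2 0.49 [223. 234.] disp@z12 -109 -30
[[189 189 191 197 199 197 199 198 201 242 251 253 253 253 220 198 200 198
  200 199 200 201 199 200]
 [230 232 235 249 252 253 253 254 253 254 254 254 254 254 254 253 253 253
  253 253 254 254 254 254]
 [220 233 236 236 236 248 255 255 255 255 255 255 253 253 253 253 252 252
  251 251 251 251 251 250]
 [209 233 239 235 225 243 255 255 255 255 255 255 247 238 238 237 237 238
  237 237 237 237 236 235]
 [194 228 234 231 223 250 255 255 255 255 255 255 253 237 233 233 235 233
  234 235 233 234 234 233]
 [196 219 221 223 244 254 255 255 255 255 252 254 253 236 235 235 235 234
  235 235 235 235 235 234]
 [210 236 233 248 255 255 255 255 254 241 237 239 239 237 236 236 235 235
  235 235 235 235 235 233]
 [213 237 238 249 255 255 255 255 254 239 237 237 238 237 235 233 234 235
  237 236 236 237 237 234]
 [211 238 238 240 254 255 255 255 252 239 237 237 236 229 218 221 226 230
  237 237 237 237 238 235]
 [213 237 237 239 253 255 255 255 255 252 239 
[... 163 characters left out ...]
38 236 237 237 241 254 255 255 255 255 254 242 231 252 255 255 250
  231 235 235 235 234 233]
 [192 214 213 214 215 215 220 238 241 241 242 242 230 211 226 237 244 226
  203 203 204 203 195 213]
 [175 178 180 179 179 179 180 179 180 180 180 181 179 179 179 180 181 180
  180 178 178 179 178 203]
 [181 180 180 181 180 182 181 180 180 182 180 181 181 179 181 181 181 180
  182 181 182 180 180 197]
 [180 180 180 182 182 182 182 181 182 180 181 182 184 183 182 180 184 182
  183 183 181 180 181 194]
 [164 159 135 149 180 182 182 182 181 181 182 183 181 182 181 182 180 180
  182 179 180 179 178 190]
 [142 116  45  70 170 180 184 181 182 182 183 182 182 182 183 182 181 181
  181 182 183 183 182 190]]
```

Two separate mints are found inside the cup, near dispenser (-87, +9) and (-107, -31). Cells 5 and 6 are still filled and the gate was pushed against its stop. Handing in.

```bash
python3 -c "
from plant import *
print(job_done())"
```

```text
the job is handed in; nothing more can be done
None
```

The job is handed in, with no verdict shown: the cup is under the spout, two mints (from cells 1 and 4) are in it, the mints in cells 5 and 6 are still in place, and the gate was pushed to its stop; I viewed 11 pictures, one over the limit of 10.

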